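# Trim a level meter with a plastic tuning tool

## Task

Take the flat-bladed plastic tuning tool (the one with the flat-sided handle) out of the wooden stand, feel its blade fully into the slot of the sprung brass screw in the ceramic trimmer, pressing and turning only gently because the ceramic is fragile, and turn the screw until the meter's thin needle stands over the middle of the broad set hand. Then lift the tool off and put it back upright in the stand, fully down on its collar; leave the other things as they are.

Things in the scene. Friction and masses are not known exactly. Their poses are not given: they have to be found in the camera images.
- tuning_tool: white plastic tuning tool, 117 mm long, 40 g, standing blade-down in one hole of the stand. Origin: middle of the blade's tip; z points up along the tool. Blade 10 mm wide along x, 2.4 mm thick along y, 8 mm long; round 9 mm shank up to z = 44; round collar, 20 mm across, z = 44 to 49, which rests on the stand's top; then the handle, its flats parallel to the blade
- tool_grip (a point): middle of the tool's flat-sided handle, 85 mm up from the blade's tip; axes as the tool's. The handle runs from 49 to 117 mm above the tip, is 14 mm thick along y (grip across these two ribbed flats) and 22 mm wide along x
- hex_tool: bystander: a second white plastic trimming tool with a hexagon end and a slim, round, shorter handle (12 mm thick, 91 mm long over all), in the other hole of the stand; origin at its lower tip. Not for this screw
- stand: drilled wooden block, 130 (x) x 46 (y) x 55 mm high, fixed to the bench; origin at the centre of its underside. Two holes along its x at -42 and +42 mm, 14 mm wide with a small chamfer, 48 mm deep. The tool is home when its collar lies on the block's top, so that its tip is 11 mm above the bench
- stand_hole0 (a point): mouth of the stand's hole at x = -42 mm, on the block's top face, 55 mm above the bench
- stand_hole1 (a point): mouth of the stand's hole at x = +42 mm, on the block's top face
- unit: the instrument: fixed aluminium chassis 140 (x) x 240 (y) mm, deck 48 mm above the bench; origin under its centre, x from front panel to back. Right half (-y): the trimmer, behind it a board, two capacitors and a can up to 78 mm above the bench. Left half: sloping panel meter, up to 115 mm above the bench
- trimmer: white ceramic trimmer on the deck's right half: 40 x 40 x 6 mm base and a round collar, 28 mm outside, bore 19 mm, rim 20 mm above the deck. Origin on the screw's axis at deck height (48 mm above the bench), z up. The slotted brass screw lies in the collar, its face 5 mm below the rim. It cracks if the tool loads it with over 14 N, all contact forces added; only the tool may touch it
- head_top (a point): centre of the brass screw head's flat face, on its axis; head 17 mm across, 63 mm above the bench. It sits on a spring: gives from 1.5 N, sinks 1 mm per 3 N, 1.5 mm at most (6 N), then hard; the point sinks with it. One straight slot runs right across it, 4.8 mm wide, 6 mm deep (see slot_axis)
- slot_axis (a point): point on the screw's axis at the collar's rim, fixed. The slot's direction is not measured and differs each time: find it by feel (press lightly and turn the blade, at most half a turn, until it drops 6 mm into the slot) or see it. The screw turns stiffly (0.015 N m): a lightly rubbing blade does not drag it; blade and slot have about 0.3 rad of play either way
- needle (a joint): angle of the meter's thin black needle, rad: 0 points straight up the dial, positive is to the right seen from the front. It follows the screw: 0.6 rad for each rad of screw. Turning the screw clockwise seen from above moves it to the right. It starts left of the middle and the screw's stops are at -0.72 and +0.72
- set_hand (a joint): angle of the broad grey set hand on the same pivot, with the same zero and sense, rad; it stands right of the middle and does not move. It is 5.5 mm wide, 48 mm long
- needle_tip (a point): tip of the thin needle, 48 mm from the pivot; x points out along the needle
- set_tip (a point): tip of the broad set hand, 48 mm from the same pivot; x points out along the hand
- transformer: bystander: small green mains transformer, 50 x 46 x 52 mm, loose, near the unit's right front corner; origin under its centre
- small_motor: bystander: small cylindrical metal motor lying on its side, 29 x 60 x 29 mm, loose, in front of the unit's meter; origin under its centre
There are look-alikes about, which are no part of the job. Leave any blue look-alike of the tuning_tool alone.

How it is judged:
On the way, in this order (a step that is already met when the one before it is completed fails the run):
1. the tool's blade is seated in the screw's slot (at least 3 mm deep) (z of tuning_tool in the frame of head_top below -0.003 m and horizontal distance between tuning_tool and head_top below 0.005 m), for 0.2 s.
2. with the blade in the slot, the needle has been brought over the set hand (all of step 1 and angle between the x axis of needle_tip and the x axis of set_tip, either way round below 0.06 rad), for 0.2 s.
At the end, for the whole second after the job is handed in: The needle stands within 0.06 rad of the set hand's middle; the tuning tool is released and at rest in one of the stand's holes, upright within 0.1 rad, within 6 mm of the hole's axis and with its tip less than 15 mm above the stand's foot (collar down on the block) (angle between the x axis of needle_tip and the x axis of set_tip, either way round below 0.06 rad and velocity of joint needle below 0.05 rad/s and (horizontal distance between tuning_tool and stand_hole0 below 0.006 m or horizontal distance between tuning_tool and stand_hole1 below 0.006 m) and z of tuning_tool in the frame of stand below 0.015 m and angle between tuning_tool's own z axis and vertical below 0.1 rad and linear speed of tuning_tool below 0.02 m/s and contact force between the fingers and tuning_tool below 0.1 N); the robot touches nothing.
It fails at once if the tool loads the trimmer with more than 14 N (contact force between tuning_tool and trimmer above 14 N).
It fails at once if the gripper or arm itself touches the trimmer (contact force between any of the fingers, the arm and trimmer above 1 N).
It fails at once if the robot pushes on the unit or its meter with more than 5 N (contact force between any of the fingers, the arm and unit above 5 N).
It fails at once if a bystander is moved by more than 20 mm (distance of any of hex_tool, transformer, small_motor from where it was at the start of the episode above 0.02 m).
It also fails if it takes over 72 s, if anything falls off the work surface, if the arm or the gripper's body presses on something with over 40 N, if the wrist force passes 120 N, or if a joint passes its speed limit or range.

## Robot

A 6-joint arm with a two-finger parallel gripper is mounted at the origin on a cart in front of the work surface, level with it; the furniture and walls round the work are solid. World frame = base frame: x ahead of the robot, y to its left, z up, the work surface at z = 0. Lengths are in m, angles in rad, forces in N, time in s.
With the tool pointing down it reaches from about 0.375 to 0.975 m from the base axis. Payload 3.8 kg.
Tool frame: the origin (TCP) lies midway between the tips of the shut fingers; the grasp point (between the pads) lies 19 mm behind it; z points along the fingers, y is the line along which they close (so a half turn about z gives the same grasp; the last joint's range is limited). The gripper opens to 85 mm and grips with 20 to 120 N. Pads are 22 mm wide; open, the fingers measure 114 mm over their backs; the gripper's body (76 mm by 85 mm) begins 54 mm behind the grasp point. The pads swing forward as they close: fully open they stand 13 mm farther back than shut.
Start: joints at [1.151, 0.264, 1.604, -0, 1.274, -0.037], TCP at [0.252, 0.626, 0.231] pointing down, gripper open.
Joint ranges: [-2.63, 2.63], [-0.94, 2.18], [0.31, 2.57], [-1.31, 4.45], [0, 2.66], [-2.55, 2.55]. Speed limits (rad/s): [2.57, 2.57, 3.14, 3.14, 3.14, 3.14].

## Interface

Orientations are given as a rotation vector (axis times angle).
In Python, from workcell import read_state, vision, ticket gives the robot as it stands. The module is installed in compiled form; this text tells all that it offers.
- The arm moves only by the tool jog_arm, never from a script. Its arguments are lists of equal length, an entry for each row: "turn": the turn, a rotation vector about the tool's x, y, z in rad, a list of three; "delta_pos": the shift along the tool's x, y, z in m, a list of three; "gripper": the finger opening in m, from 0 to 0.0854. In form: {"turn": [[rx, ry, rz], ...], "delta_pos": [[dx, dy, dz], ...], "gripper": [gripper, ...]}. A call has 1 to 20 rows; each row shifts and turns the commanded pose from where the row before left it, along the tool's axes as they then stand; what a row does not reach is not made up. A row lasts 1/12 s, in which the tool goes at most 41.7 mm and 7.16 degrees, less where a joint would pass 70% of its speed; a pose out of reach is approached as far as the arm can. A call with a gripper value outside its range is refused whole. The fingers move at their own pace and stop on an object; "grip_force" is the grip in N (left out, the last holds). Time passes only in rows, so rows that do not move let the fingers close. It gives the time, the measured TCP pose, the force, the opening and the grip force at its end, in the units of the state.
- read_state(): the state, without advancing time (a new reading comes with each control period).
- vision.read_camera(name): name is "scene" or "top"; returns the picture (400x640x3 uint8, red, green, blue); there is no depth.
- vision.calibration(name): a dict with "vfov" (degrees; the focal length in pixels is half the picture's height over the tangent of half this angle, whatever the lens; pixels are square), "cx", "cy" (the principal point, pixels), "dist" ([k1, k2, p1, p2, k3] as OpenCV has them; the pictures are not rectified), "R" (3x3) and "t" (3): a world point X has camera coordinates R X + t. Camera axes: x right, y down, z forward; pixel columns grow to the right and rows downward; lengths in m; the calibration is good to about 2 mm. A picture is of the moment at which its call begins. calibration takes no time and is no camera call.
- ticket.finish_job(): hands the job in; it is judged then, once.
The state is a dict: "time": time; "q": joint angles; "joint_vel": joint speeds; "joint_torque": joint torques, N m; "tool_pos": TCP position; "tcp_rot": TCP orientation; "wrist_force": force on the tool from outside, world axes, zero at the start; "torque": the same for the moment, N m; "width": opening from 0.0 (shut) to 1.0 (fully open); "grip_force": force on a finger pad.
Only numpy, scipy, OpenCV 4.12 (cv2) and the standard library are available. Lean on these libraries where they do the work, as an engineer would, in place of code of your own. Each camera call takes 0.05 s, during which the arm holds its last target. There are 200 camera calls.

## Working session

There is one attempt and no reset: what is moved stays moved. The work goes in short steps, Python scripts to look and compute and a tool call to move; the robot and the scene stay as the last step left them, time stands still between calls to the robot, and variables do not carry over. Pictures are saved under pics/ and viewed, at most 10 in all, crops included, and the job is handed in when it is done.

Besides the shell and the picture viewer there is one more tool, called after "Request:" as name(argument=value, ...), one argument or row to a line, values as JSON. jog_arm: Moves the arm, as the interface text tells. Its arguments: {"type":"object","properties":{"turn":{"type":"array","items":{"type":"array","items":{"type":"number"}}},"delta_pos":{"type":"array","items":{"type":"array","items":{"type":"number"}}},"gripper":{"type":"array","items":{"type":"number"}},"grip_force":{"type":"number"}},"required":["turn","delta_pos","gripper"]}

```bash
mkdir -p pics
cat > h.py <<'E'
import numpy as np, cv2
from workcell import read_state, vision, ticket
def snap(n,f):
    im=vision.read_camera(n); cv2.imwrite('pics/'+f,im[:,:,::-1]); return im
def KD(n):
    c=vision.calibration(n); f=200/np.tan(np.radians(c['vfov'])/2)
    return np.array([[f,0,c['cx']],[0,f,c['cy']],[0,0,1]]),np.array(c['dist'],float),np.array(c['R']),np.array(c['t'])
def ray(n,uv):
    K,D,R,t=KD(n); p=cv2.undistortPoints(np.array([[uv]],float),K,D)[0,0]
    return -R.T@t, R.T@np.array([p[0],p[1],1])
def onz(n,uv,z):
    o,d=ray(n,uv); return o+d*(z-o[2])/d[2]
def proj(n,P):
    K,D,R,t=KD(n); return cv2.projectPoints(np.array(P,float).reshape(-1,1,3),cv2.Rodrigues(R)[0],t,K,D)[0].reshape(-1,2)
E
python3 - <<'E'
from h import *
for n in ('scene','top'):
    snap(n,n+'0.png'); K,D,R,t=KD(n); print(n,K[0,0],D,-R.T@t,R.round(3).tolist())
print(read_state())
E
```

```text
scene 513.9069417071164 [-0.10488807  0.          0.          0.          0.        ] [-0.18174389 -0.46468364  0.81912239] [[0.639, -0.769, -0.022], [-0.504, -0.397, -0.767], [0.581, 0.501, -0.641]]
top 370.731734599099 [-0.01005776  0.          0.          0.          0.        ] [0.38850023 0.13363446 0.93582529] [[0.029, -1.0, -0.002], [-0.99, -0.029, -0.136], [0.136, 0.006, -0.991]]
{'time': 0.1, 'q': array([ 1.15110811e+00,  2.64708769e-01,  1.60528152e+00, -1.68229544e-05,
        1.27369571e+00, -3.68778659e-02]), 'joint_vel': array([-0.00028099, -0.00232056, -0.00327892, -0.00157195,  0.00065889,
        0.00051491]), 'joint_torque': array([ 3.89337329e-04, -5.16705287e+01, -3.68591416e+01, -8.74459920e-05,
        6.40290484e-03,  3.62420144e-05]), 'tool_pos': array([0.25184737, 0.62552302, 0.23004186]), 'tcp_rot': array([-0.5975571 , -3.08377069,  0.00320815]), 'wrist_force': array([-0.88301802,  0.11667221,  0.46612322]), 'torque': array([ 0.02933624, -0.01717113, -0.00516432]), 'grip_force': 0.0, 'width': 1.0010640626951248}
```

View pics/scene0.png

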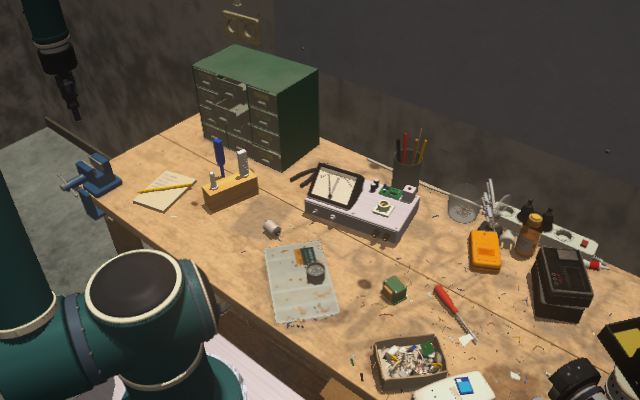

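View pics/top0.png

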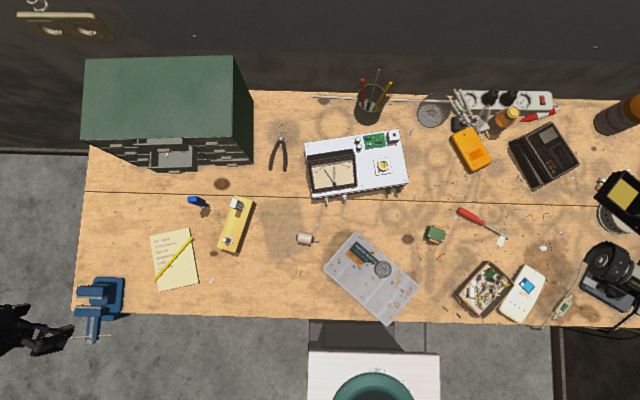

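Scene view: the white flat-handled tool is at about (242,162), the hex tool (slim, short) at (212,181), and the blue look-alike at (219,155), standing behind the block. Top view: stand about (235,225), tool (237,205), hex (226,239), blue (197,201), trimmer (382,167), meter (332,175). By the description I choose the white tool at (242,162), and a close crop will check it.

Run:
```python
from h import *
s=cv2.imread('pics/scene0.png');t=cv2.imread('pics/top0.png')
def cr(im,x,y,w,h): return cv2.resize(im[y:y+h,x:x+w],(400,300),interpolation=cv2.INTER_CUBIC)
cv2.imwrite('pics/c1.png',np.vstack([np.hstack([cr(s,195,130,80,60+20-20),cr(t,190,190,80,60)]),np.hstack([cr(s,300,150,120,90),cr(t,300,125,112,84)])]))
```

```text
(no output)
```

View pics/c1.png

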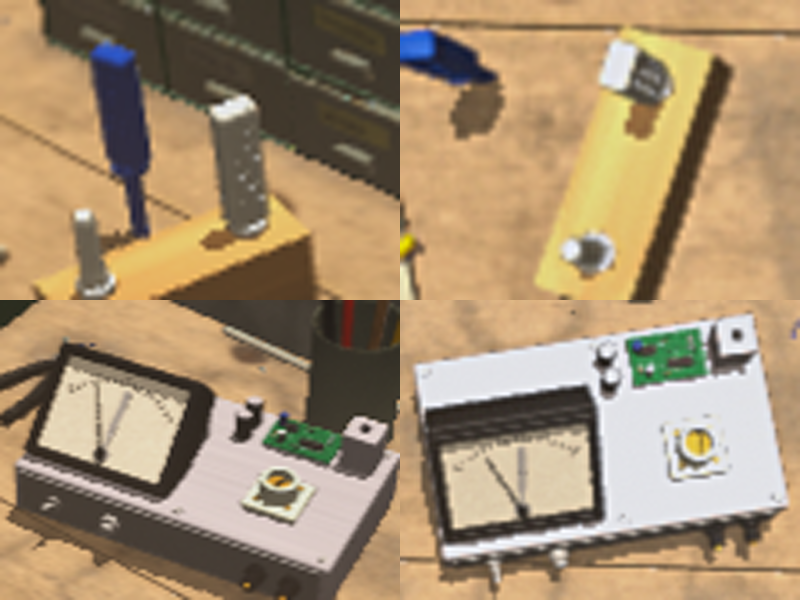

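The crop confirms the choice: the white tool has wide ribbed flats parallel to the block's long side (top face at scene (241.6,150.6), top (234,203.6)). The hex tool is slim and round at the other hole, and the blue tool stands beside the block. The needle is left of the set hand. Next I measure, with a zoom on the trimmer and meter.

Run:
```python
from h import *
s=cv2.imread('pics/scene0.png');t=cv2.imread('pics/top0.png')
def tri(a,b):
    o1,d1=ray('scene',a);o2,d2=ray('top',b)
    A=np.stack([d1,-d2],1);k=np.linalg.lstsq(A,o2-o1,rcond=None)[0]
    p,q=o1+k[0]*d1,o2+k[1]*d2; return (p+q)/2,np.linalg.norm(p-q)
print('tool top',tri((241.6,150.6),(234,203.6)),onz('top',(234,203.6),.128))
print('blue top',tri((195+113/5,130+50/5),(190+20/5,190+45/5)))
# stand top face
hsv=cv2.cvtColor(t,cv2.COLOR_BGR2HSV)[185:260,205:265]
m=cv2.inRange(hsv,(18,90,150),(32,255,255)); m=cv2.morphologyEx(m,cv2.MORPH_CLOSE,np.ones((9,9)))
c=max(cv2.findContours(m,0,2)[0],key=cv2.contourArea)+np.array([205,185])
r=cv2.minAreaRect(c); print(r)
P=np.array([onz('top',p,.055) for p in cv2.boxPoints(r)]);print(P.round(4),P.mean(0),[np.linalg.norm(P[i]-P[i-1]).round(4) for i in range(4)])
# brass
for n,im,(x,y,w,h) in (('scene',s,(370,190,30,30)),('top',t,(368,152,30,30))):
    hs=cv2.cvtColor(im,cv2.COLOR_BGR2HSV)[y:y+h,x:x+w]
    m=cv2.inRange(hs,(15,110,60),(35,255,255)); k=cv2.connectedComponentsWithStats(m); print(n,k[2][1:].tolist(),(k[3][1:]+[x,y]).round(1).tolist())
def cr(im,x,y,w,h,W=400,H=300): return cv2.resize(im[y:y+h,x:x+w],(W,H),interpolation=cv2.INTER_CUBIC)
cv2.imwrite('pics/c2.png',np.vstack([np.hstack([cr(s,364,194,40,30),cr(t,362,152,40,30)]),np.hstack([cr(s,306,160,60,45),cr(t,304,155,60,45)])]))
```

```text
tool top (array([0.48681708, 0.32816036, 0.13224242]), np.float64(0.00188110986200109)) [0.48665699 0.32984952 0.128     ]
blue top (array([0.49452066, 0.42165997, 0.12157284]), np.float64(0.0017200771194877706))
((234.63076782226562, 222.5461883544922), (19.63638687133789, 57.855228424072266), 19.44003677368164)
[[0.3921 0.3845 0.055 ]
 [0.5237 0.3469 0.055 ]
 [0.5091 0.3014 0.055 ]
 [0.3782 0.3398 0.055 ]] [0.45079969 0.34315253 0.055     ] [np.float64(0.0468), np.float64(0.1368), np.float64(0.0478), np.float64(0.1365)]
scene [[10, 13, 7, 3, 17], [19, 16, 2, 1, 2], [6, 19, 2, 1, 2], [16, 22, 1, 1, 1]] [[383.3, 204.0], [389.5, 206.0], [376.5, 209.0], [386.0, 212.0]]
top [[9, 10, 1, 1, 1], [12, 10, 7, 6, 36], [20, 17, 1, 1, 1], [11, 18, 1, 1, 1]] [[377.0, 162.0], [383.1, 164.4], [388.0, 169.0], [379.0, 170.0]]
```

View pics/c2.png

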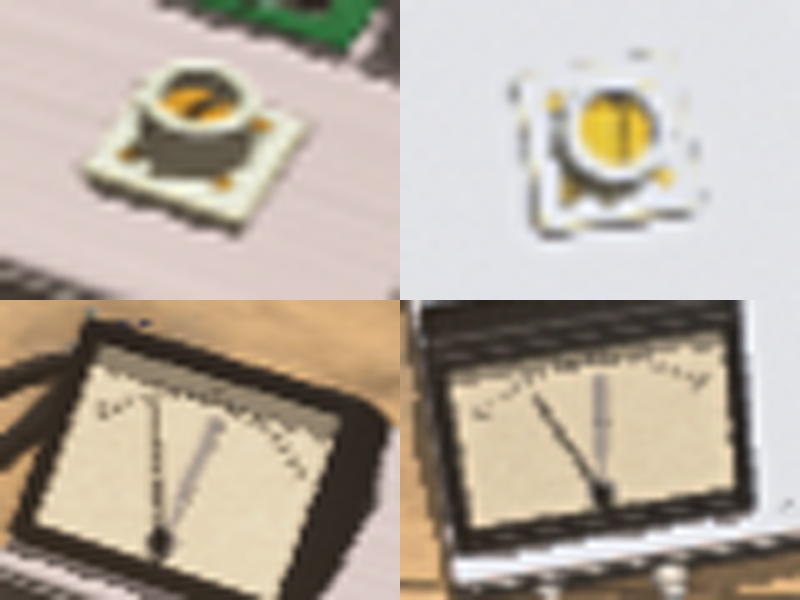

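The slot runs about along world x, seen as the dark line in both views. The needle tip is at scene (329,174.7) / top (324.4,169.6), the set tip at (338.7,178.3) / (334,166.6), and the pivot at (329.7,196.3) / (334,183.8).

```bash
cat >> h.py <<'E'
def tri(a,b):
    o1,d1=ray('scene',a);o2,d2=ray('top',b)
    k=np.linalg.lstsq(np.stack([d1,-d2],1),o2-o1,rcond=None)[0]
    return (o1+k[0]*d1+o2+k[1]*d2)/2
E
python3 - <<'E'
from h import *
S=lambda x,y:(364+x/10-.45,194+y/10-.45); T=lambda x,y:(362+x/10-.45,152+y/10-.45)
for nm,a,b,z in (('pins',S(194.5,140),T(210,138),.054),('rim',S(197,95),T(213,130),.068)):
    print(nm,tri(a,b),onz('scene',a,z),onz('top',b,z))
a,b=T(225,95),T(226,160); p,q=onz('top',a,.063),onz('top',b,.063);print('slot top',p,q,np.arctan2(*(p-q)[1::-1]))
a,b=S(190,115),S(215,95); p,q=onz('scene',a,.063),onz('scene',b,.063);print('slot scene',p,q,np.arctan2(*(q-p)[1::-1]))
S=lambda x,y:(306+x/6.667-.4,160+y/6.667-.4); T=lambda x,y:(304+x/6.667-.4,155+y/6.667-.4)
pv=tri(S(158,242),T(202,192)); n=tri(S(153,98),T(136,97)); h=tri(S(218,122),T(200,77))
print(pv,n,h)
u,v=n-pv,h-pv; print(np.linalg.norm(u),np.linalg.norm(v),np.arccos(u@v/np.linalg.norm(u)/np.linalg.norm(v)))
# tool white top face in top view
t=cv2.imread('pics/top0.png'); m=cv2.inRange(t[190:215,222:250],(185,185,185),(255,255,255))
k=cv2.connectedComponentsWithStats(m);print(k[2][1:].tolist(),(k[3][1:]+[222,190]))
c=max(cv2.findContours(m,0,2)[0],key=cv2.contourArea);r=cv2.minAreaRect(c);print(r)
P=np.array([onz('top',p+np.array([222,190]),.128) for p in cv2.boxPoints(r)]);print(P.round(4),P.mean(0))
st=read_state();print(st['tool_pos'],st['tcp_rot'])
E
```

```text
pins [ 0.59953044 -0.00759294  0.05503741] [ 0.60049399 -0.00691809  0.054     ] [ 0.59985439 -0.00783464  0.054     ]
rim [ 0.59891676 -0.0067453   0.06816084] [ 0.5997011  -0.00698786  0.068     ] [ 0.59848002 -0.00629424  0.068     ]
slot top [ 0.60841372 -0.0099392   0.063     ] [ 0.5923947  -0.01027499  0.063     ] 0.02095874972568642
slot scene [ 0.59798911 -0.00662567  0.063     ] [ 0.60745092 -0.00717454  0.063     ] -0.057943991437797104
[0.55020503 0.10974341 0.06187075] [0.57685205 0.13387951 0.09773322] [0.58581518 0.11181795 0.09214869]
0.050781215125841064 0.04678824809110585 0.5002519858230615
[[8, 8, 7, 10, 47], [21, 18, 1, 1, 1]] [[233.12765957 202.63829787]
 [243.         208.        ]]
((11.149999618530273, 12.549999237060547), (5.0596442222595215, 8.538147926330566), 18.43494987487793)
[[0.4815 0.3397 0.128 ]
 [0.4996 0.3348 0.128 ]
 [0.4964 0.324  0.128 ]
 [0.4783 0.3289 0.128 ]] [0.48894191 0.33186284 0.128     ]
[0.25184737 0.62552302 0.23004186] [-0.5975571  -3.08377069  0.00320815]
```

Request:
jog_arm(
  turn=[
    [0, 0, 0],
    [0, 0, 0],
    [0, 0, 0],
    [0, 0, 0],
    [0, 0, 0],
    [0, 0, 0],
    [0, 0, 0],
    [0, 0, 0],
    [0, 0, 0],
    [0, 0, 0],
    [0, 0, 0],
    [0, 0, 0],
    [0, 0, -0.05],
    [0, 0, -0.05],
    [0, 0, 0],
    [0, 0, 0],
  ],
  delta_pos=[
    [-0.0274, -0.0153, 0.0025],
    [-0.0274, -0.0153, 0.0025],
    [-0.0274, -0.0153, 0.0025],
    [-0.0274, -0.0153, 0.0025],
    [-0.0274, -0.0153, 0.0025],
    [-0.0274, -0.0153, 0.0025],
    [-0.0274, -0.0153, 0.0025],
    [-0.0274, -0.0153, 0.0025],
    [-0.0274, -0.0153, 0.0025],
    [-0.0274, -0.0153, 0.0025],
    [-0.0274, -0.0153, 0.0025],
    [-0.0274, -0.0153, 0.0025],
    [0, 0, 0],
    [0, 0, 0],
    [0, 0, 0],
    [0, 0, 0],
  ],
  gripper=[0.05, 0.05, 0.05, 0.05, 0.05, 0.05, 0.05, 0.05, 0.05, 0.05, 0.05, 0.05, 0.05, 0.05, 0.05, 0.05],
  grip_force=60,
)

```text
time: 1.43
tool_pos: [0.4884, 0.3327, 0.2008]
tcp_rot: [-0.445, -3.109, 0.001]
wrist_force: [-0.1, 0.2, -0.3]
width: 0.584
grip_force: 0.0
```

Run:
```python
from h import *
im=snap('scene','s1.png')[:,:,::-1]
cv2.imwrite('pics/c3.png',cv2.resize(im[90:220,170:310],(700,650-100),interpolation=cv2.INTER_CUBIC))
st=read_state();print(st['tool_pos'],proj('scene',[st['tool_pos'],[.4885,.3315,.128],[.4885,.3315,.055]]))
```

```text
[0.48825071 0.33298309 0.20090367] [[237.06637569 125.04034311]
 [240.92702262 151.28644016]
 [244.07011525 175.58528612]]
```

View pics/c3.png

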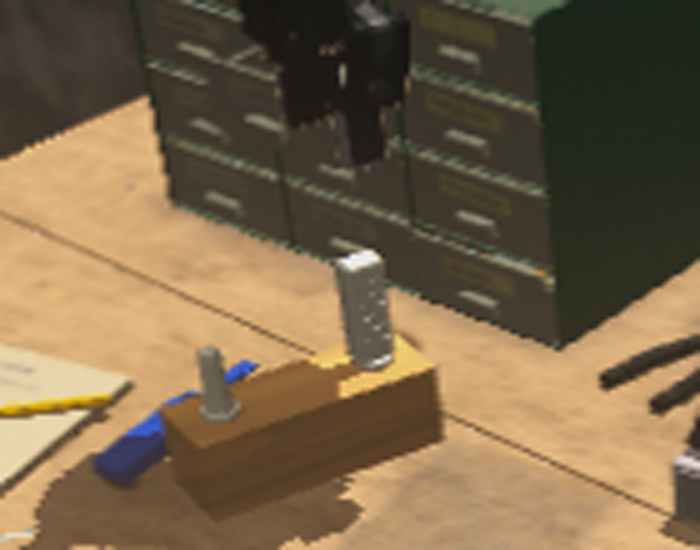

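The blue look-alike, which stood balanced beside the block, has toppled and now lies at about scene (205,175), clear of my path; the commanded path was above it. The white tool is at scene (243,152) under the gripper at (238,120), aligned.

Request:
jog_arm(
  turn=[
    [0, 0, 0],
    [0, 0, 0],
    [0, 0, 0],
    [0, 0, 0],
    [0, 0, 0],
    [0, 0, 0],
    [0, 0, 0],
    [0, 0, 0],
    [0, 0, 0],
    [0, 0, 0],
    [0, 0, 0],
    [0, 0, 0],
    [0, 0, 0],
    [0, 0, 0],
    [0, 0, 0],
    [0, 0, 0],
  ],
  delta_pos=[
    [0, -0.0015, 0.02],
    [0, 0, 0.02],
    [0, 0, 0.02],
    [0, 0, 0.02],
    [0, 0, 0.02],
    [0, 0, 0.014],
    [0, 0, 0.01],
    [0, 0, 0],
    [0, 0, 0],
    [0, 0, 0],
    [0, 0, 0],
    [0, 0, 0],
    [0, 0, 0],
    [0, 0, 0],
    [0, 0, 0],
    [0, 0, 0],
  ],
  gripper=[0.05, 0.05, 0.05, 0.05, 0.05, 0.05, 0.05, 0.05, 0.05, 0.005, 0.005, 0.005, 0.005, 0.005, 0.005, 0.005],
  grip_force=60,
)

```text
time: 2.82
tool_pos: [0.4891, 0.3323, 0.0787]
tcp_rot: [0.443, 3.108, 0.003]
wrist_force: [-1.7, 0.4, 6.5]
width: 0.155
grip_force: 58.9
```

Request:
jog_arm(
  turn=[
    [0, 0, 0],
    [0, 0, 0],
    [0, 0, 0],
    [0, 0, 0],
    [0, 0, 0],
    [0, 0, 0],
    [0, 0, 0],
    [0, 0, 0],
    [0, 0, 0],
    [0, 0, 0],
  ],
  delta_pos=[
    [0, 0, -0.005],
    [0, 0, -0.01],
    [0, 0, -0.015],
    [0, 0, -0.02],
    [0, 0, -0.02],
    [0, 0, -0.02],
    [0, 0, -0.02],
    [0, 0, -0.02],
    [0, 0, -0.01],
    [0, 0, 0],
  ],
  gripper=[0.005, 0.005, 0.005, 0.005, 0.005, 0.005, 0.005, 0.005, 0.005, 0.005],
  grip_force=60,
)

```text
time: 3.65
tool_pos: [0.4897, 0.3325, 0.2209]
tcp_rot: [0.442, 3.106, 0.006]
wrist_force: [0.9, -0.6, 0.8]
width: 0.155
grip_force: 58.5
```

Request:
jog_arm(
  turn=[
    [0, 0, 0],
    [0, 0, 0],
    [0, 0, 0],
    [0, 0, 0],
    [0, 0, 0],
    [0, 0, 0],
    [0, 0, 0],
    [0, 0, 0],
    [0, 0, 0],
    [0, 0, 0],
    [0, 0, 0],
    [0, 0, 0],
    [0, 0, -0.0943],
    [0, 0, -0.0943],
    [0, 0, -0.0943],
    [0, 0, 0],
    [0, 0, 0],
  ],
  delta_pos=[
    [-0.0167, -0.02455, 0],
    [-0.0167, -0.02455, 0],
    [-0.0167, -0.02455, 0],
    [-0.0167, -0.02455, 0],
    [-0.0167, -0.02455, 0],
    [-0.0167, -0.02455, 0],
    [-0.0167, -0.02455, 0],
    [-0.0167, -0.02455, 0],
    [-0.0167, -0.02455, 0],
    [-0.0167, -0.02455, 0],
    [-0.0167, -0.02455, 0],
    [-0.0167, -0.02455, 0],
    [0, 0, 0],
    [0, 0, 0],
    [0, 0, 0],
    [0, 0, 0],
    [0, 0, 0],
  ],
  gripper=[0.005, 0.005, 0.005, 0.005, 0.005, 0.005, 0.005, 0.005, 0.005, 0.005, 0.005, 0.005, 0.005, 0.005, 0.005, 0.005, 0.005],
  grip_force=60,
)

```text
time: 5.07
tool_pos: [0.5975, -0.0073, 0.2157]
tcp_rot: [-0.004, -3.139, -0.0]
wrist_force: [0.5, 0.6, -0.7]
width: 0.153
grip_force: 58.7
```

Run:
```python
from h import *
st=read_state();print(st)
a=snap('scene','s2.png')[:,:,::-1];b=snap('top','t2.png')[:,:,::-1]
p=st['tool_pos']
print(proj('scene',[p,p-[0,0,.0677]]),proj('top',[p,p-[0,0,.0677]]))
cv2.imwrite('pics/c4.png',np.hstack([cv2.resize(a[130:230,350:430],(400,500),interpolation=cv2.INTER_CUBIC),cv2.resize(b[120:220,340:420],(400,500),interpolation=cv2.INTER_CUBIC)]))
```

```text
{'time': 5.0667, 'q': array([-5.38912032e-02,  1.30649745e-01,  1.79114647e+00, -4.07417141e-05,
        1.22228323e+00, -1.62201352e+00]), 'joint_vel': array([ 0.00668342, -0.00416678, -0.00661271, -0.00057383,  0.00107839,
        0.00799718]), 'joint_torque': array([-1.85623853e-01, -4.37468576e+01, -3.64151144e+01, -1.18756315e-02,
        5.09969046e-03, -1.74916838e-01]), 'tool_pos': array([ 0.5975087 , -0.0073088 ,  0.21574244]), 'tcp_rot': array([-4.17508787e-03, -3.13910450e+00, -1.45041218e-04]), 'wrist_force': array([ 0.54265991,  0.60942582, -0.70472456]), 'torque': array([0.04334182, 0.00506781, 0.04666957]), 'grip_force': 58.65792095661163, 'width': 0.1529137071707708}
[[387.52967114 149.37277122]
 [385.30146192 175.33665515]] [[395.37710287 147.91848195]
 [389.286648   156.4915784 ]]
```

View pics/c4.png

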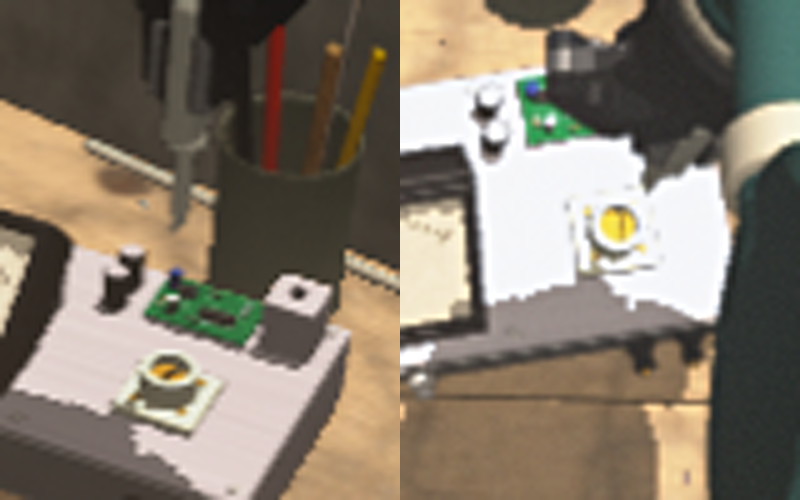

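The tip hangs at scene (385.6,175), where I predicted (385.3,175.3), so it is centred under the TCP. Trimmer bore is at scene (384,204). I'll go down to just above the rim and look again.

Request:
jog_arm(
  turn=[
    [0, 0, 0],
    [0, 0, 0],
    [0, 0, 0],
    [0, 0, 0],
    [0, 0, 0],
    [0, 0, 0],
    [0, 0, 0],
  ],
  delta_pos=[
    [-0.002, 0, 0.01],
    [0, 0, 0.015],
    [0, 0, 0.015],
    [0, 0, 0.015],
    [0, 0, 0.01],
    [0, 0, 0],
    [0, 0, 0],
  ],
  gripper=[0.005, 0.005, 0.005, 0.005, 0.005, 0.005, 0.005],
  grip_force=60,
)

```text
time: 5.75
tool_pos: [0.5997, -0.0071, 0.1512]
tcp_rot: [-0.0, -3.14, -0.0]
wrist_force: [-0.4, 0.3, 0.1]
width: 0.153
grip_force: 58.7
```

Run:
```python
from h import *
st=read_state();print(st['tool_pos'],st['tcp_rot'],st['wrist_force'],st['torque'])
a=snap('scene','s3.png')[:,:,::-1];b=snap('top','t3.png')[:,:,::-1]
p=st['tool_pos']
print(proj('scene',[p-[0,0,.0677],[.5993,-.007,.063]]),proj('top',[p-[0,0,.0677]]))
cv2.imwrite('pics/c5.png',np.hstack([cv2.resize(a[175:225,365:405],(400,500),interpolation=cv2.INTER_CUBIC),cv2.resize(b[140:190,360:400],(400,500),interpolation=cv2.INTER_CUBIC)]))
```

```text
[ 0.599737   -0.00705116  0.15123506] [-1.30288587e-04 -3.13961809e+00 -1.71877608e-04] [-0.37074496  0.28059738  0.0657785 ] [ 0.01533005 -0.06160574 -0.03182204]
[[383.75097695 197.76530879]
 [383.00719623 204.82405556]] [[384.24928388 162.50780643]]
```

View pics/c5.png

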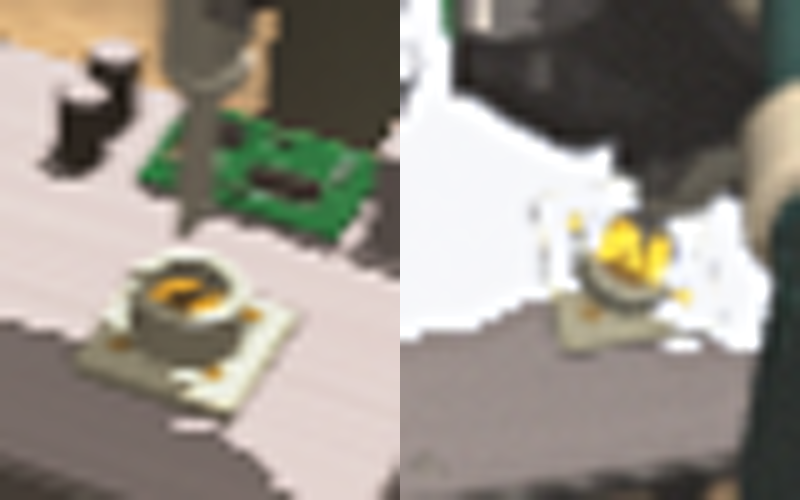

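The tip is at scene (383.6,198) and the bore centre at (383.5,203): lined up. Lowering gently.

Request:
jog_arm(
  turn=[
    [0, 0, 0],
    [0, 0, 0],
    [0, 0, 0],
    [0, 0, 0],
    [0, 0, 0],
    [0, 0, 0],
    [0, 0, 0],
    [0, 0, 0],
    [0, 0, 0],
    [0, 0, 0],
    [0, 0, 0],
  ],
  delta_pos=[
    [0, -0.0005, 0.006],
    [0, 0, 0.006],
    [0, 0, 0.004],
    [0, 0, 0.002],
    [0, 0, 0.001],
    [0, 0, 0.001],
    [0, 0, 0.0005],
    [0, 0, 0.0005],
    [0, 0, 0.0005],
    [0, 0, 0],
    [0, 0, 0],
  ],
  gripper=[0.005, 0.005, 0.005, 0.005, 0.005, 0.005, 0.005, 0.005, 0.005, 0.005, 0.005],
  grip_force=60,
)

```text
time: 6.77
tool_pos: [0.6004, -0.0077, 0.1309]
tcp_rot: [-0.0, 3.141, 0.0]
wrist_force: [-0.1, -0.6, -0.3]
width: 0.155
grip_force: 58.6
```

Request:
jog_arm(
  turn=[
    [0, 0, 0],
    [0, 0, 0],
    [0, 0, 0],
    [0, 0, 0],
    [0, 0, 0],
  ],
  delta_pos=[
    [0, 0, 0.0005],
    [0, 0, 0.0005],
    [0, 0, 0.0005],
    [0, 0, 0],
    [0, 0, 0],
  ],
  gripper=[0.005, 0.005, 0.005, 0.005, 0.005],
  grip_force=60,
)

```text
time: 7.18
tool_pos: [0.6003, -0.0077, 0.1292]
tcp_rot: [0.0, -3.141, -0.0]
wrist_force: [0.2, -0.1, -0.3]
width: 0.154
grip_force: 58.6
```

Request:
jog_arm(
  turn=[
    [0, 0, 0],
    [0, 0, 0],
    [0, 0, 0],
    [0, 0, 0],
    [0, 0, 0],
  ],
  delta_pos=[
    [0, 0, 0.0005],
    [0, 0, 0.0005],
    [0, 0, 0.0005],
    [0, 0, 0],
    [0, 0, 0],
  ],
  gripper=[0.005, 0.005, 0.005, 0.005, 0.005],
  grip_force=60,
)

```text
time: 7.6
tool_pos: [0.6003, -0.0078, 0.1277]
tcp_rot: [0.0, -3.141, -0.0]
wrist_force: [-0.8, -0.5, -0.1]
width: 0.157
grip_force: 58.6
```

In the slot, it seems (tip about 0.060, no vertical force). I'll go on to just above the slot's bottom.

Request:
jog_arm(
  turn=[
    [0, 0, 0],
    [0, 0, 0],
    [0, 0, 0],
    [0, 0, 0],
    [0, 0, 0],
    [0, 0, 0],
    [0, 0, 0],
  ],
  delta_pos=[
    [0, 0, 0.0005],
    [0, 0, 0.0005],
    [0, 0, 0.0005],
    [0, 0, 0.0005],
    [0, 0, 0],
    [0, 0, 0],
    [0, 0, 0],
  ],
  gripper=[0.005, 0.005, 0.005, 0.005, 0.005, 0.005, 0.005],
  grip_force=60,
)

```text
time: 8.18
tool_pos: [0.6004, -0.0077, 0.1258]
tcp_rot: [0.0, -3.142, 0.0]
wrist_force: [0.1, -0.2, -0.5]
width: 0.159
grip_force: 58.6
```

Request:
jog_arm(
  turn=[
    [0, 0, 0.04],
    [0, 0, 0.04],
    [0, 0, 0.04],
    [0, 0, 0.04],
    [0, 0, 0.04],
    [0, 0, 0.04],
    [0, 0, 0.04],
    [0, 0, 0.04],
    [0, 0, 0.04],
    [0, 0, 0.04],
    [0, 0, 0],
    [0, 0, 0],
  ],
  delta_pos=[
    [0, 0, 0],
    [0, 0, 0],
    [0, 0, 0],
    [0, 0, 0],
    [0, 0, 0],
    [0, 0, 0],
    [0, 0, 0],
    [0, 0, 0],
    [0, 0, 0],
    [0, 0, 0],
    [0, 0, 0],
    [0, 0, 0],
  ],
  gripper=[0.005, 0.005, 0.005, 0.005, 0.005, 0.005, 0.005, 0.005, 0.005, 0.005, 0.005, 0.005],
  grip_force=60,
)

```text
time: 9.18
tool_pos: [0.6003, -0.0079, 0.1258]
tcp_rot: [-0.622, -3.079, 0.0]
wrist_force: [-0.1, 0.2, 0.5]
width: 0.156
grip_force: 58.7
```

```bash
cat >> h.py <<'E'
def meter(tag):
    s=vision.read_camera('scene');b=vision.read_camera('top')
    cv2.imwrite(f'pics/ms_{tag}.png',s[:,:,::-1]);cv2.imwrite(f'pics/mt_{tag}.png',b[:,:,::-1])
    f=lambda im,x,y:cv2.resize(im[y:y+45,x:x+60,::-1],(400,300),interpolation=cv2.INTER_CUBIC)
    cv2.imwrite(f'pics/m_{tag}.png',np.hstack([f(s,306,160),f(b,304,155)]))
def ang(S1,T1,S2,T2,S0=(158,242),T0=(202,192)):
    S=lambda p:(306+p[0]/6.667-.4,160+p[1]/6.667-.4); T=lambda p:(304+p[0]/6.667-.4,155+p[1]/6.667-.4)
    o=tri(S(S0),T(T0));u=tri(S(S1),T(T1))-o;v=tri(S(S2),T(T2))-o
    return np.arccos(u@v/np.linalg.norm(u)/np.linalg.norm(v))
E
python3 - <<'E'
from h import *
st=read_state();print(st['wrist_force'],st['torque'],st['tool_pos'])
meter('1')
E
```

```text
[-0.10588334  0.16480979  0.52118317] [-0.08753224  0.10409682  0.01538702] [ 0.60027349 -0.00787863  0.1257928 ]
```

View pics/m_1.png

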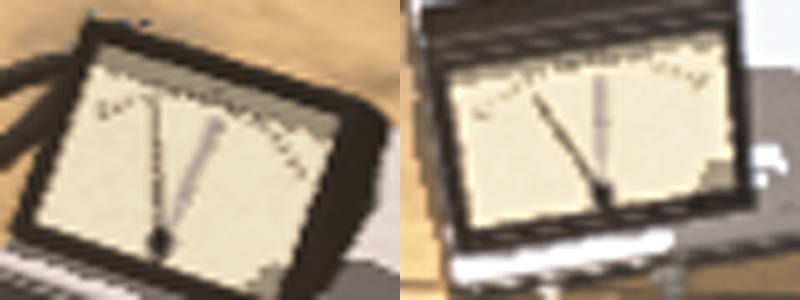

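The meter needle is still at its starting place (tip at about scene-crop (153,98), top-crop (537,97)), so this turn only took up the play. I'll measure the angle with code from here on, sampling along radii in the dial plane.

```bash
cat >> h.py <<'E'
PV=np.array([0.55020503,0.10974341,0.06187075]);N0=np.array([0.57685205,0.13387951,0.09773322]);H0=np.array([0.58581518,0.11181795,0.09214869])
E1=(H0-PV)/np.linalg.norm(H0-PV);E2=N0-PV;E2=E2-E1*(E2@E1);E2/=np.linalg.norm(E2)   # angle 0=set hand, + towards left
TH=np.arange(-.5,.9,.01);RR=np.arange(.018,.043,.001)
def prof(n,im):
    P=np.array([[PV+r*(np.cos(a)*E1+np.sin(a)*E2) for r in RR] for a in TH]).reshape(-1,3)
    uv=proj(n,P).astype(np.float32).reshape(len(TH),len(RR),2)
    g=cv2.cvtColor(im,cv2.COLOR_RGB2GRAY).astype(np.float32)
    return cv2.remap(g,uv[...,0],uv[...,1],cv2.INTER_CUBIC).mean(1)
def dips(n,im):
    from scipy.signal import find_peaks
    p=prof(n,im);q=np.median(p)-p;k,_=find_peaks(q,prominence=8)
    return [(round(float((TH[max(i-8,0):i+9]*np.clip(q[max(i-8,0):i+9],0,None)).sum()/np.clip(q[max(i-8,0):i+9],0,None).sum()),3),int(q[i])) for i in k]
E
python3 - <<'E'
from h import *
for n,fs in (('scene',('scene0','ms_1')),('top',('top0','mt_1'))):
    for f in fs: print(n,f,dips(n,cv2.imread(f'pics/{f}.png')[:,:,::-1]))
E
```

```text
scene scene0 [(-0.003, 51), (0.483, 79)]
scene ms_1 [(-0.003, 51), (0.482, 82)]
top top0 [(0.027, 55), (0.522, 83)]
top mt_1 [(0.027, 54), (0.521, 91)]
```

Request:
jog_arm(
  turn=[
    [0, 0, 0.04],
    [0, 0, 0.04],
    [0, 0, 0.04],
    [0, 0, 0.04],
    [0, 0, 0.04],
    [0, 0, 0],
    [0, 0, 0],
  ],
  delta_pos=[
    [0, 0, 0],
    [0, 0, 0],
    [0, 0, 0],
    [0, 0, 0],
    [0, 0, 0],
    [0, 0, 0],
    [0, 0, 0],
  ],
  gripper=[0.005, 0.005, 0.005, 0.005, 0.005, 0.005, 0.005],
  grip_force=60,
)

```text
time: 9.87
tool_pos: [0.6003, -0.0078, 0.1258]
tcp_rot: [-0.926, -3.002, 0.0]
wrist_force: [-0.4, -1.3, -0.2]
width: 0.155
grip_force: 58.7
```

```bash
cat > m.py <<'E'
from h import *
st=read_state();print(st['wrist_force'],st['torque'],st['tool_pos'],st['time'])
for n in ('scene','top'): print(n,dips(n,vision.read_camera(n)))
E
python3 m.py
```

```text
[-0.35890023 -1.25525637 -0.21295636] [-0.13250069  0.07871944  0.04809199] [ 0.60034508 -0.00780509  0.12577507] 9.8667
scene [(-0.003, 52), (0.355, 63)]
top [(0.026, 52), (0.411, 69)]
```

Request:
jog_arm(
  turn=[
    [0, 0, 0.04],
    [0, 0, 0.04],
    [0, 0, 0.04],
    [0, 0, 0.04],
    [0, 0, 0.04],
    [0, 0, 0.04],
    [0, 0, 0.04],
    [0, 0, 0.04],
    [0, 0, 0.04],
    [0, 0, 0.04],
    [0, 0, 0],
    [0, 0, 0],
  ],
  delta_pos=[
    [0, 0, 0],
    [0, 0, 0],
    [0, 0, 0],
    [0, 0, 0],
    [0, 0, 0],
    [0, 0, 0],
    [0, 0, 0],
    [0, 0, 0],
    [0, 0, 0],
    [0, 0, 0],
    [0, 0, 0],
    [0, 0, 0],
  ],
  gripper=[0.005, 0.005, 0.005, 0.005, 0.005, 0.005, 0.005, 0.005, 0.005, 0.005, 0.005, 0.005],
  grip_force=60,
)

```text
time: 10.97
tool_pos: [0.6005, -0.0077, 0.1258]
tcp_rot: [1.504, 2.758, 0.0]
wrist_force: [-0.3, -0.5, -0.8]
width: 0.158
grip_force: 58.7
```

```bash
python3 m.py
```

```text
[-0.27763189 -0.46708021 -0.82355342] [-0.1094497   0.02433523  0.0403881 ] [ 0.60050853 -0.00773739  0.12582995] 10.9667
scene [(0.116, 87)]
top [(0.134, 102)]
```

Request:
jog_arm(
  turn=[
    [0, 0, 0.04],
    [0, 0, 0.04],
    [0, 0, 0.04],
    [0, 0, 0.04],
    [0, 0, 0.03],
    [0, 0, 0],
    [0, 0, 0],
  ],
  delta_pos=[
    [0, 0, 0],
    [0, 0, 0],
    [0, 0, 0],
    [0, 0, 0],
    [0, 0, 0],
    [0, 0, 0],
    [0, 0, 0],
  ],
  gripper=[0.005, 0.005, 0.005, 0.005, 0.005, 0.005, 0.005],
  grip_force=60,
)

```text
time: 11.65
tool_pos: [0.6005, -0.0077, 0.1258]
tcp_rot: [1.759, 2.603, 0.0]
wrist_force: [0.7, 0.2, -1.5]
width: 0.152
grip_force: 58.6
```

```bash
python3 m.py
python3 - <<'E'
from h import *
for n,z in (('scene',-.003),('top',.026)):
    p=prof(n,snap(n,n+'_m4.png')); p0=prof(n,cv2.imread(f'pics/{n}0.png')[:,:,::-1])
    i=slice(38,70,2); print(n,'min rel',TH[p.argmin()]-z); print(TH[i].round(2),p[i].astype(int),p0[i].astype(int))
E
```

```text
[ 0.71681923  0.19344028 -1.47236251] [-0.1326359  -0.16957809  0.05285263] [ 0.60054813 -0.00771642  0.12582901] 11.65
scene [(0.018, 110)]
top [(0.018, 105)]
scene min rel 0.02300000000000046
[-0.12 -0.1  -0.08 -0.06 -0.04 -0.02  0.    0.02  0.04  0.06  0.08  0.1
  0.12  0.14  0.16  0.18] [202 193 181 167 149 131 116 110 118 136 160 181 198 209 215 219] [195 187 179 170 164 159 158 161 167 176 186 195 201 206 210 212]
top min rel -0.005999999999999537
[-0.12 -0.1  -0.08 -0.06 -0.04 -0.02  0.    0.02  0.04  0.06  0.08  0.1
  0.12  0.14  0.16  0.18] [220 208 192 173 155 141 131 129 134 147 167 188 207 220 227 231] [187 180 173 167 161 156 151 148 148 152 160 170 181 189 195 199]
```

The needle is within about 0.02 rad of the set hand's middle in both views. I'll ease off within the play, then lift straight up.

Request:
jog_arm(
  turn=[
    [0, 0, -0.05],
    [0, 0, -0.06],
    [0, 0, 0],
    [0, 0, 0],
    [0, 0, 0],
    [0, 0, 0],
    [0, 0, 0],
    [0, 0, 0],
    [0, 0, 0],
    [0, 0, 0],
    [0, 0, 0],
    [0, 0, 0],
    [0, 0, 0],
    [0, 0, 0],
  ],
  delta_pos=[
    [0, 0, 0],
    [0, 0, 0],
    [0, 0, -0.001],
    [0, 0, -0.002],
    [0, 0, -0.003],
    [0, 0, -0.004],
    [0, 0, -0.005],
    [0, 0, -0.01],
    [0, 0, -0.015],
    [0, 0, -0.02],
    [0, 0, -0.02],
    [0, 0, -0.02],
    [0, 0, 0],
    [0, 0, 0],
  ],
  gripper=[0.005, 0.005, 0.005, 0.005, 0.005, 0.005, 0.005, 0.005, 0.005, 0.005, 0.005, 0.005, 0.005, 0.005],
  grip_force=60,
)

```text
time: 13.02
tool_pos: [0.6017, -0.0078, 0.2283]
tcp_rot: [1.613, 2.691, 0.003]
wrist_force: [0.1, 0.0, -1.0]
width: 0.157
grip_force: 58.6
```

```bash
python3 m.py
python3 - <<'E'
from h import *
st=read_state();print(st['tool_pos'],st['tcp_rot'])
E
```

```text
[ 0.12396098  0.00565989 -0.96330935] [-0.03807589 -0.00316038  0.04716099] [ 0.60170236 -0.00779061  0.2283051 ] 13.0167
scene [(0.018, 107)]
top [(0.019, 103)]
[ 0.5998105  -0.00770621  0.22517475] [-1.61474604e+00 -2.69383377e+00  7.16828724e-04]
```

Request:
jog_arm(
  turn=[
    [0, 0, -0.0996],
    [0, 0, -0.0996],
    [0, 0, -0.0996],
    [0, 0, -0.0996],
    [0, 0, -0.0996],
    [0, 0, -0.0996],
    [0, 0, -0.0996],
    [0, 0, -0.0996],
    [0, 0, 0],
    [0, 0, 0],
  ],
  delta_pos=[
    [0, 0, 0],
    [0, 0, 0],
    [0, 0, 0],
    [0, 0, 0],
    [0, 0, 0],
    [0, 0, 0],
    [0, 0, 0],
    [0, 0, 0],
    [0, 0, 0],
    [0, 0, 0],
  ],
  gripper=[0.005, 0.005, 0.005, 0.005, 0.005, 0.005, 0.005, 0.005, 0.005, 0.005],
  grip_force=60,
)

```text
time: 13.95
tool_pos: [0.5994, -0.0077, 0.2241]
tcp_rot: [-0.447, -3.107, 0.0]
wrist_force: [0.4, 0.3, -0.9]
width: 0.153
grip_force: 58.7
```

Request:
jog_arm(
  turn=[
    [0, 0, 0],
    [0, 0, 0],
    [0, 0, 0],
    [0, 0, 0],
    [0, 0, 0],
    [0, 0, 0],
    [0, 0, 0],
    [0, 0, 0],
    [0, 0, 0],
    [0, 0, 0],
    [0, 0, 0],
    [0, 0, 0],
    [0, 0, 0],
    [0, 0, 0],
    [0, 0, 0],
  ],
  delta_pos=[
    [0.01678, 0.02464, 0],
    [0.01678, 0.02464, 0],
    [0.01678, 0.02464, 0],
    [0.01678, 0.02464, 0],
    [0.01678, 0.02464, 0],
    [0.01678, 0.02464, 0],
    [0.01678, 0.02464, 0],
    [0.01678, 0.02464, 0],
    [0.01678, 0.02464, 0],
    [0.01678, 0.02464, 0],
    [0.01678, 0.02464, 0],
    [0.01678, 0.02464, 0],
    [0, 0, 0],
    [0, 0, 0],
    [0, 0, 0],
  ],
  gripper=[0.005, 0.005, 0.005, 0.005, 0.005, 0.005, 0.005, 0.005, 0.005, 0.005, 0.005, 0.005, 0.005, 0.005, 0.005],
  grip_force=60,
)

```text
time: 15.2
tool_pos: [0.4893, 0.332, 0.2251]
tcp_rot: [-0.444, -3.109, 0.002]
wrist_force: [-0.7, -0.2, -0.1]
width: 0.153
grip_force: 58.8
```

Run:
```python
from h import *
st=read_state();print(st['tool_pos'],st['tcp_rot'])
```

```text
[0.48931802 0.33198049 0.22508245] [-4.44093238e-01 -3.10940267e+00  2.18518082e-03]
```

Request:
jog_arm(
  turn=[
    [0, 0, 0],
    [0, 0, 0],
    [0, 0, 0],
    [0, 0, 0],
    [0, 0, 0],
    [0, 0, 0],
    [0, 0, 0],
    [0, 0, 0],
    [0, 0, 0],
    [0, 0, 0],
    [0, 0, 0],
  ],
  delta_pos=[
    [0, 0.0003, 0.015],
    [0, 0, 0.02],
    [0, 0, 0.02],
    [0, 0, 0.02],
    [0, 0, 0.01],
    [0, 0, 0.01],
    [0, 0, 0.005],
    [0, 0, 0.005],
    [0, 0, 0.005],
    [0, 0, 0],
    [0, 0, 0],
  ],
  gripper=[0.005, 0.005, 0.005, 0.005, 0.005, 0.005, 0.005, 0.005, 0.005, 0.005, 0.005],
  grip_force=60,
)

```text
time: 16.12
tool_pos: [0.49, 0.3329, 0.1162]
tcp_rot: [0.443, 3.11, 0.001]
wrist_force: [0.7, -0.1, 0.7]
width: 0.159
grip_force: 58.8
```

Request:
jog_arm(
  turn=[
    [0, 0, 0],
    [0, 0, 0],
    [0, 0, 0],
    [0, 0, 0],
    [0, 0, 0],
    [0, 0, 0],
    [0, 0, 0],
    [0, 0, 0],
  ],
  delta_pos=[
    [0.0005, -0.0005, 0.006],
    [0, 0, 0.01],
    [0, 0, 0.01],
    [0, 0, 0.006],
    [0, 0, 0.003],
    [0, 0, 0.001],
    [0, 0, 0],
    [0, 0, 0],
  ],
  gripper=[0.005, 0.005, 0.005, 0.005, 0.005, 0.005, 0.005, 0.005],
  grip_force=60,
)

```text
time: 16.78
tool_pos: [0.4892, 0.3324, 0.0797]
tcp_rot: [0.443, 3.11, 0.0]
wrist_force: [0.5, -0.1, -0.1]
width: 0.155
grip_force: 58.8
```

Down to within 1 mm. I'll lower the last bit, then open and retreat.

Request:
jog_arm(
  turn=[
    [0, 0, 0],
    [0, 0, 0],
    [0, 0, 0],
    [0, 0, 0],
    [0, 0, 0],
    [0, 0, 0],
    [0, 0, 0],
    [0, 0, 0],
    [0, 0, 0],
    [0, 0, 0],
    [0, 0, 0],
    [0, 0, 0],
    [0, 0, 0],
    [0, 0, 0],
    [0, 0, 0],
    [0, 0, 0],
    [0, 0, 0],
    [0, 0, 0],
  ],
  delta_pos=[
    [0, 0, 0.0005],
    [0, 0, 0.0004],
    [0, 0, 0],
    [0, 0, 0],
    [0, 0, 0],
    [0, 0, 0],
    [0, 0, 0],
    [0, 0, 0],
    [0, 0, 0],
    [0, 0, -0.01],
    [0, 0, -0.015],
    [0, 0, -0.02],
    [0, 0, -0.02],
    [0, 0, -0.03],
    [0, 0, -0.03],
    [0, 0, -0.02],
    [0, 0, 0],
    [0, 0, 0],
  ],
  gripper=[0.005, 0.005, 0.005, 0.05, 0.05, 0.05, 0.05, 0.05, 0.05, 0.05, 0.05, 0.05, 0.05, 0.05, 0.05, 0.05, 0.05, 0.05],
  grip_force=60,
)

```text
time: 18.28
tool_pos: [0.4902, 0.333, 0.2266]
tcp_rot: [0.443, 3.107, 0.005]
wrist_force: [0.4, -1.4, -0.4]
width: 0.586
grip_force: 0.0
```

```bash
python3 m.py
python3 - <<'E'
from h import *
a=snap('scene','s9.png')[:,:,::-1]
z=lambda x,y,w,h:cv2.resize(a[y:y+h,x:x+w],(400,400),interpolation=cv2.INTER_CUBIC)
cv2.imwrite('pics/c9.png',np.hstack([z(190,125,80,80),z(300,155,60,60)]))
E
```

```text
[ 0.44063538 -1.36545994 -0.41077366] [ 0.01076455 -0.02825357  0.01926337] [0.49018671 0.33304458 0.22657435] 18.2833
scene [(0.018, 106)]
top [(0.019, 103)]
```

View pics/c9.png

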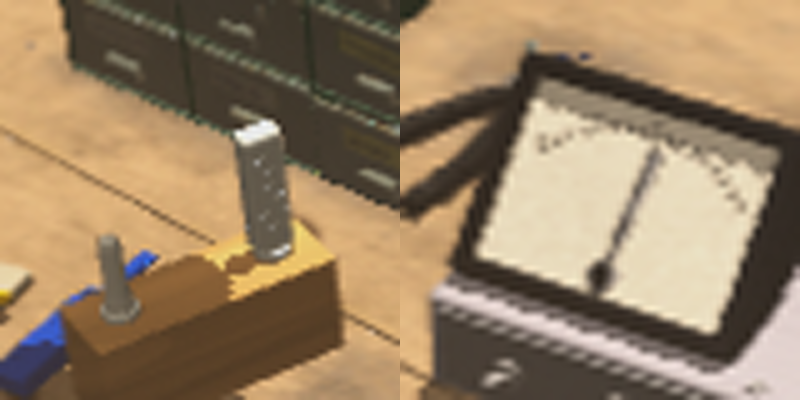

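The tool stands upright with its collar down (scene about (243,163)), the hex tool is untouched, and the needle lies over the set hand (crop (655,155) to (600,275)). Handing in.

```bash
python3 -c "
from h import *
print(ticket.finish_job())"
```

```text
the job is handed in; nothing more can be done
None
```

The job is handed in, with no verdict returned: the needle reads within about 0.02 rad of the set hand's middle and the white tool is back upright on its collar, but the blue look-alike beside the stand fell over during my first approach (cause not established) and I left it lying.

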